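Issue two long rollers from the gravity lane

ROBOT

A 6-joint arm with a two-finger parallel gripper is mounted at the origin on the work surface. World frame = base frame: x ahead of the robot, y to its left, z up, the work surface at z = 0. Lengths are in m, angles in rad, forces in N, time in s.
With the tool pointing down it reaches from about 0.25 to 0.775 m from the base axis. Payload 8.9 kg.
Tool frame: the origin (TCP) lies on the centre line of the jaws, within the pads' length; the fingertips stand 17 mm ahead of it and the grasp point (between the pads) lies 2 mm behind it (r.tcp_to_tips is the distance from the TCP to the fingertips, in m); z points along the fingers, y is the direction in which the jaws open and shut (so a half turn about z gives the same grasp; the last joint's range is limited). The gripper opens to 85 mm and grips with 20 to 120 N. Pads are 22 mm wide; open, the fingers measure 114 mm over their backs; the gripper's body (76 mm by 85 mm) begins 54 mm behind the grasp point. The pads swing forward as they close: fully open they stand 13 mm farther back than shut.
Start: joints at [-1.423, 0.291, -0.153, 1.127, 0, 1.431], TCP at [0.149, -0.504, 0.248] pointing down, gripper open.
Joint ranges: [-2.52, 2.52], [-0.91, 1.74], [-1.3, 1.37], [-1.96, 2.02], [-1.52, 1.47], [-3.14, 3.14]. Speed limits (rad/s): [2.22, 2.22, 2.79, 3.14, 3.14, 3.14].

INTERFACE

Orientations are given as a rotation vector (axis times angle).
In Python, from cell import r, viewer gives the robot as it stands.
- The arm moves only by the tool send_rows, never from a script. Its arguments are lists of equal length, an entry for each row: "rot": the turn, a rotation vector about the tool's x, y, z in rad, a list of three; "slide": the shift along the tool's x, y, z in m, a list of three; "grip": the gripper command: -1 is shut, 1 is fully open, values between are in proportion. In form: {"rot": [[rx, ry, rz], ...], "slide": [[x, y, z], ...], "grip": [grip, ...]}. A call has exactly 5 rows; each row is the pose to reach, as a shift and turn from the pose measured when the call began, along the tool's axes at that moment; what a row does not reach only later rows make up. A row lasts 1/12 s, in which the tool goes at most 41.7 mm and 7.16 degrees, less where a joint would pass 70% of its speed; a pose out of reach is approached as far as the arm can. A call with a gripper value outside its range is refused whole. The fingers move at their own pace and stop on an object; "grip_force" is the grip in N (left out, the last holds). Time passes only in rows, so rows that repeat a pose let the fingers close, or fill a call up. It gives the time, the measured TCP pose, the force and the opening at its end, in the units of the state.
- r.get_state(): the state, without advancing time (a new reading comes with each control period).
- viewer.camera(name): name is "scene" or "top"; returns a dict with "img" (400x640x3 uint8, red, green, blue), "depth" (400x640 float32, m along the optical axis (not along the pixel's ray), 0 where there is no reading), "mtx" (3x3 intrinsics, pixels), "rvec" (rotation vector, rad) and "tvec" (3), from world to camera coordinates, as OpenCV has them. Camera axes: x right, y down, z forward; pixel columns grow to the right and rows downward; lengths in m; the calibration is good to about 2 mm. A picture is of the moment at which its call begins.
- r.hand_in(): hands the job in, once; it reports no verdict.
Trained networks look in a picture, given as the dict that the camera call returned (one of the last four; its "shot" number tells which), for a name from the list of things; names that differ only in an ending like _2 or _b are one class to them, and where a whole thing is asked for, a point or a joint stands for the part that bears it (a point fixed in the world has none). Each returns a list of dicts, best first, with "conf" (0 to 1); they miss things now and then, are a little off and sometimes report something else, mostly with a low value. They report only what shows in the picture. A call takes as long as a camera call. They do not tell look-alikes from the thing itself.
- viewer.look_for(label, picture): "at" ([x, y, z] in m, in world coordinates, good to about 4 mm: the middle of the surface that is visible of it).
- viewer.masks_of(label, picture): "pixels" (400x640 bool, what is visible of it).
- viewer.place_of(label, picture): "at" ([x, y, z] in m, in world coordinates, good to about 4 mm: a listed point, or the origin of a listed thing).
The state is a dict: "clock": time; "joint_pos": joint angles; "dq": joint speeds; "joint_efforts": joint torques, N m; "position": TCP position; "tool_rot": TCP orientation; "ft_force": force on the tool from outside, world axes, zero at the start; "wrist_torque": the same for the moment, N m; "width": finger opening in m.
Only numpy, scipy, OpenCV 4.12 (cv2) and the standard library are available. Lean on these libraries where they do the work, as an engineer would, in place of code of your own. Each camera call takes 0.05 s, during which the arm holds its last target.

TASK

Issue two long rollers from their gravity lane into its blue bin: press the black pad of that lane's rocker lever right down until a roller has rolled out, let the lever come fully up so that the next roller moves to the gate, press once more for the second, and leave the lever up with the next roller waiting at the gate. Do not touch or pick up any roller or gate, and do not work the lever of the lane with the short rollers. Leave everything else on the table where it is.

Things in the scene. Friction and masses are not known exactly. Their poses are not given: they have to be found in the camera images.
- long_pad (a point): centre of the top of the black ribbed press pad, 46 x 44 mm, of the lane of long rollers: far, raised end of the flat steel rocker lever outside the lane's left (+y) cheek, 68 mm left of mid-track. Axes turn with the lever; at rest the lane's: x level up-lane from the mouth, y left, z up. At rest the top is 185 mm over the table, sloping 0.32 rad; fully pressed 50 mm lower, 16 mm further along lane x
- long_lever (a joint): lever of the lane of long rollers: 0 = at rest (pad up; gate plate at its front end down across the mouth), grows as the pad is pressed, 0.64 rad = stop. Spring: about 4 N on the pad starts it, up to 10 N on the way, 7 N at the stop. Above 0.58 rad the front roller rolls out under the gate while a tongue holds the next; let up, the next rolls to the gate: 1 s each. Rollers beside the pad: 38 mm from its centre, 165 mm high
- long_bin (a point): middle of the floor of the blue open-fronted picking bin (150 mm long in the lane's x, 100 mm wide, back and sides 75 mm, front 34 mm high) that is hooked under the mouth of the lane of long rollers; axes as the lane's: x up the lane, y to its left, z up
- long_front (a point): where the centre of the front long roller lies while it waits against the closed gate (fixed to the lane)
- long_1: steel flanged guide roller, bobbin-shaped: two flanges of 44 mm diameter, 8 mm wide, on a 20 mm hub, 60 mm long over all, lying across the track of the lane of long rollers; origin at its centre, y along its axis. Numbered from the gate: 1 is the front one
- long_2: steel flanged guide roller, bobbin-shaped: two flanges of 44 mm diameter, 8 mm wide, on a 20 mm hub, 60 mm long over all, lying across the track of the lane of long rollers; origin at its centre, y along its axis. Numbered from the gate: 1 is the front one
- long_3: steel flanged guide roller, bobbin-shaped: two flanges of 44 mm diameter, 8 mm wide, on a 20 mm hub, 60 mm long over all, lying across the track of the lane of long rollers; origin at its centre, y along its axis. Numbered from the gate: 1 is the front one
- long_4: steel flanged guide roller, bobbin-shaped: two flanges of 44 mm diameter, 8 mm wide, on a 20 mm hub, 60 mm long over all, lying across the track of the lane of long rollers; origin at its centre, y along its axis. Numbered from the gate: 1 is the front one
- short_pad (a point): centre of the top of the black ribbed press pad, 46 x 44 mm, of the lane of short rollers: far, raised end of the flat steel rocker lever outside the lane's left (+y) cheek, 54 mm left of mid-track. Axes turn with the lever; at rest the lane's: x level up-lane from the mouth, y left, z up. At rest the top is 185 mm over the table, sloping 0.32 rad; fully pressed 50 mm lower, 16 mm further along lane x
- short_lever (a joint): lever of the lane of short rollers: 0 = at rest (pad up; gate plate at its front end down across the mouth), grows as the pad is pressed, 0.64 rad = stop. Spring: about 4 N on the pad starts it, up to 10 N on the way, 7 N at the stop. Above 0.58 rad the front roller rolls out under the gate while a tongue holds the next; let up, the next rolls to the gate: 1 s each. Rollers beside the pad: 38 mm from its centre, 165 mm high
- short_1: steel flanged guide roller, bobbin-shaped: two flanges of 44 mm diameter, 8 mm wide, on a 20 mm hub, 32 mm long over all, lying across the track of the lane of short rollers; origin at its centre, y along its axis. Numbered from the gate: 1 is the front one
- short_2: steel flanged guide roller, bobbin-shaped: two flanges of 44 mm diameter, 8 mm wide, on a 20 mm hub, 32 mm long over all, lying across the track of the lane of short rollers; origin at its centre, y along its axis. Numbered from the gate: 1 is the front one
- short_3: steel flanged guide roller, bobbin-shaped: two flanges of 44 mm diameter, 8 mm wide, on a 20 mm hub, 32 mm long over all, lying across the track of the lane of short rollers; origin at its centre, y along its axis. Numbered from the gate: 1 is the front one
- oil_tin: bystander: plain grey tin, 42 mm across, 85 mm high, between the two lanes; origin under its centre
- screwdriver: bystander: screwdriver 170 mm long lying between the two lanes; origin under its middle, x along it
- carton: bystander: cardboard box 70 x 50 x 55 mm; origin under its centre
- plate: bystander: steel lock plate 150 x 42 x 4 mm lying flat; origin under its centre
- case: bystander: yellow plastic case 90 x 62 x 18 mm lying flat; origin under its centre
- wrench: bystander: steel wrench 160 mm long lying flat; origin under its middle
- grease_jar: bystander: white jar with black lid, 56 mm across, 60 mm high; origin under its centre
Things that resemble listed ones, but are neither listed nor needed, are in the scene too. Leave any green or yellow look-alike of the long_4 alone.

How it is judged:
On the way, in this order (a step that is already met when the one before it is completed fails the run):
1. one long roller has rolled into the bin, the second is still in the lane (x of long_1 in the frame of long_bin between -0.07 and 0.07 m and y of long_1 in the frame of long_bin between -0.046 and 0.046 m and z of long_1 in the frame of long_bin between 0.005 and 0.06 m and not (z of long_2 in the frame of long_bin below 0.06 m)), for 0.1 s.
2. the second long roller has rolled into the bin as well (x of long_1 in the frame of long_bin between -0.07 and 0.07 m and y of long_1 in the frame of long_bin between -0.046 and 0.046 m and z of long_1 in the frame of long_bin between 0.005 and 0.06 m and x of long_2 in the frame of long_bin between -0.07 and 0.07 m and y of long_2 in the frame of long_bin between -0.046 and 0.046 m and z of long_2 in the frame of long_bin between 0.005 and 0.06 m), for 0.1 s.
At the end, for the whole second after the job is handed in: The two front long rollers lie at rest in the lane's blue bin, the third waits within 12 mm of its place at the closed gate with the fourth right behind it, and both levers are up (within 0.1 rad of rest) (all of step 2 and linear speed of each of long_1, long_2, long_3, long_4 below 0.03 m/s and distance between long_3 and long_front below 0.012 m and distance between long_4 and long_3 below 0.06 m and value of joint each of long_lever, short_lever below 0.1 rad); the robot touches nothing.
It fails at once if the robot touches a roller or a gate (contact force between any of the fingers, the arm and long_1 above 0.5 N or contact force between any of the fingers, the arm and long_2 above 0.5 N or contact force between any of the fingers, the arm and long_3 above 0.5 N or contact force between any of the fingers, the arm and long_4 above 0.5 N or contact force between any of the fingers, the arm and short_1 above 0.5 N or contact force between any of the fingers, the arm and short_2 above 0.5 N or contact force between any of the fingers, the arm and short_3 above 0.5 N or contact force between any of the fingers, the arm and long_lever_c0 above 0.5 N or contact force between any of the fingers, the arm and long_lever_c1 above 0.5 N or contact force between any of the fingers, the arm and short_lever_c0 above 0.5 N or contact force between any of the fingers, the arm and short_lever_c1 above 0.5 N).
It fails at once if a roller is lifted (height (world z) of any of long_1, long_2, long_3, long_4, short_1, short_2, short_3 above 0.2 m).
It fails at once if a third long roller leaves the lane (z of any of long_3, long_4 in the frame of long_bin below 0.06 m).
It fails at once if the short rollers' lever is worked or a short roller leaves its place (value of joint short_lever above 0.15 rad or distance of any of short_1, short_2, short_3 from where it was at the start of the episode above 0.02 m).
It fails at once if something else on the table is moved more than 25 mm (distance of any of oil_tin, screwdriver, carton, plate, case, wrench, grease_jar from where it was at the start of the episode above 0.025 m).
It also fails if it takes over 54 s, if anything falls off the work surface, if the arm or the gripper's body presses on something with over 40 N, if the wrist force passes 120 N, or if a joint passes its speed limit or range.

## Working session

There is one attempt and no reset: what is moved stays moved. The work goes in short steps, Python scripts to look and compute and a tool call to move; the robot and the scene stay as the last step left them, time stands still between calls to the robot, and variables do not carry over. Pictures are saved under pics/ and viewed, and the job is handed in when it is done.

Besides the shell and the picture viewer there is one more tool, called after "Request:" as name(argument=value, ...), one argument or row to a line, values as JSON. send_rows: Moves the arm, as the interface text tells. Its arguments: {"type":"object","properties":{"rot":{"type":"array","items":{"type":"array","items":{"type":"number"}}},"slide":{"type":"array","items":{"type":"array","items":{"type":"number"}}},"grip":{"type":"array","items":{"type":"number"}},"grip_force":{"type":"number"}},"required":["rot","slide","grip"]}

```bash
mkdir -p pics; python3 - <<'E'
from cell import r, viewer
import cv2
s=r.get_state(); print({k:s[k] for k in ("clock","position","tool_rot","width","ft_force")}, r.tcp_to_tips)
for n in("scene","top"):
    c=viewer.camera(n); cv2.imwrite(f"pics/{n}0.png",c["img"][:,:,::-1])
    for l in("long_pad","short_pad","long_bin","long_front","long_1","short_1","oil_tin"):
        for d in viewer.place_of(l,c)[:5]: print(n,l,[round(float(v),3) for v in d["at"]],round(d["conf"],2))
E
```

```text
{'clock': 0.0, 'position': array([ 0.14845881, -0.50316101,  0.24775152]), 'tool_rot': array([-3.10812769e+00, -4.48758212e-01,  3.15216803e-05]), 'width': 0.08520205888761613, 'ft_force': array([-0.06103614, -0.37160083,  0.07049936])} 0.017
scene long_pad [0.597, -0.237, 0.132] 0.72
scene long_pad [0.633, -0.18, 0.185] 0.59
scene long_pad [0.596, 0.166, 0.139] 0.21
scene short_pad [0.627, 0.215, 0.189] 0.93
scene long_bin [0.632, -0.179, 0.187] 0.65
scene long_front [0.548, -0.235, 0.128] 0.88
scene long_1 [0.405, -0.343, 0.021] 0.82
scene long_1 [0.56, -0.102, 0.024] 0.72
scene long_1 [0.549, -0.23, 0.128] 0.66
scene long_1 [0.637, -0.247, 0.143] 0.65
scene long_1 [0.257, -0.236, 0.021] 0.51
scene short_1 [0.639, 0.165, 0.14] 0.71
scene short_1 [0.596, 0.16, 0.135] 0.69
scene short_1 [0.556, 0.161, 0.121] 0.49
scene oil_tin [0.659, -0.021, 0.005] 0.88
top long_pad [0.63, -0.173, 0.189] 0.68
top short_pad [0.624, 0.218, 0.184] 0.65
top long_bin [0.433, -0.212, 0.01] 0.69
top long_bin [0.624, 0.218, 0.185] 0.66
top long_front [0.55, -0.234, 0.129] 0.62
top long_1 [0.626, 0.22, 0.185] 0.72
top long_1 [0.257, -0.236, 0.024] 0.7
top long_1 [0.596, -0.234, 0.134] 0.66
top long_1 [0.408, -0.343, 0.024] 0.62
top long_1 [0.552, -0.231, 0.124] 0.59
top short_1 [0.64, 0.162, 0.141] 0.67
top short_1 [0.597, 0.162, 0.136] 0.43
top short_1 [0.553, 0.168, 0.126] 0.4
top oil_tin [0.661, -0.025, -0.001] 0.58
top oil_tin [0.551, -0.229, 0.123] 0.47
top oil_tin [0.639, 0.163, 0.141] 0.43
```

View pics/scene0.png

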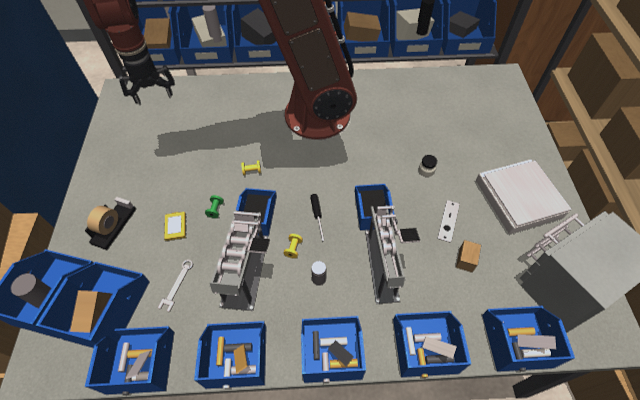

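View pics/top0.png

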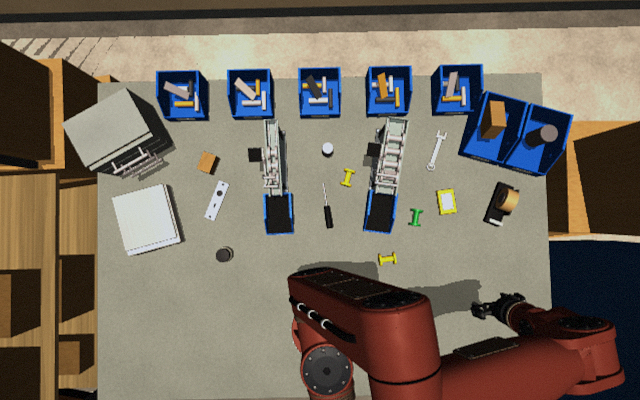

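The long lane is the wide one, at scene (240,250) and top (385,165). Its black pad shows at scene (259,243) and top (373,150). What could be taken for it: the short lane's pad at scene (410,234) and top (255,155), and the bins' dark floors at top (380,212) and (278,212). I'm choosing the pad at top (373,150) and will check it in a crop with depth.

```bash
cat > h.py <<'E'
import numpy as np, cv2
def world(c):
    R=cv2.Rodrigues(np.array(c["rvec"],float))[0];t=np.array(c["tvec"],float).ravel();K=np.array(c["mtx"])
    v,u=np.mgrid[:400,:640];z=c["depth"].astype(float)
    P=np.stack([(u-K[0,2])*z/K[0,0],(v-K[1,2])*z/K[1,1],z],-1)
    return (P-t)@R
E
python3 - <<'E'
from cell import r, viewer
from h import *
for n in("scene","top"):
    c=viewer.camera(n); W=world(c); im=c["img"]
    x0,y0=(195,175) if n=="scene" else (345,100)
    cv2.imwrite(f"pics/{n}c.png",cv2.resize(im[y0:y0+140,x0:x0+110,::-1],None,fx=5,fy=4.2,interpolation=cv2.INTER_CUBIC))
    ms=viewer.masks_of("long_pad",c)
    dark=(im.max(-1)<75)&(c["depth"]>0)
    for nm,cx,cy in(("long",.63,-.177),("short",.626,.217)):
        m=dark&(abs(W[...,0]-cx)<.05)&(abs(W[...,1]-cy)<.05)&(W[...,2]>.165)&(W[...,2]<.21)
        p=W[m]; v=np.argwhere(m)
        print(n,nm,len(p),v.mean(0),p.mean(0).round(4),p.min(0).round(3),p.max(0).round(3))
        if len(p)>10:
            rect=cv2.minAreaRect((p[:,:2]*1000).astype(np.float32));print(rect)
            A=np.c_[p[:,:2],np.ones(len(p))];print('plane',np.linalg.lstsq(A,p[:,2],rcond=None)[0])
    # lane axis: rollers high points
    for sgn in(-1,1):
        for d in viewer.look_for("long_1" if sgn<0 else "short_1",c): 
            if d["at"][2]>.1: print("  roller",sgn,np.round(d["at"],3),round(d["conf"],2))
    # cheeks
    for sgn,yc in((-1,-.235),(1,.165)):
        m=(W[...,2]>.1)&(W[...,2]<.2)&(abs(W[...,1]-yc)<.045)&(W[...,0]>.45)&(W[...,0]<.8)
        p=W[m]; print(sgn,len(p),cv2.minAreaRect((p[:,:2]*1000).astype(np.float32)))
E
```

```text
scene long 211 [244.2464455  259.24170616] [ 0.6365 -0.1739  0.1835] [ 0.613 -0.219  0.166] [ 0.679 -0.149  0.195]
((651.066650390625, -180.97756958007812), (48.92683029174805, 80.46978759765625), 67.35704803466797)
plane [ 0.29127522 -0.00703226 -0.00313083]
scene short 198 [234.28787879 409.12121212] [0.629  0.2183 0.1839] [0.607 0.187 0.171] [0.651 0.241 0.193]
((629.0994873046875, 214.05502319335938), (43.59812927246094, 53.32496643066406), 0.9700804352760315)
plane [ 0.33808679  0.00676051 -0.03027145]
  roller -1 [ 0.683 -0.252  0.16 ] 0.82
  roller -1 [ 0.601 -0.238  0.138] 0.75
  roller -1 [ 0.644 -0.251  0.153] 0.64
  roller 1 [0.603 0.168 0.151] 0.72
  roller 1 [0.564 0.159 0.14 ] 0.53
  roller 1 [0.644 0.168 0.152] 0.48
-1 2221 ((622.105224609375, -234.25372314453125), (89.10177612304688, 265.6158752441406), 87.47384643554688)
1 1757 ((626.2528076171875, 175.25772094726562), (260.68597412109375, 69.92575073242188), 1.320478916168213)
top long 172 [149.49418605 373.37790698] [ 0.6329 -0.1731  0.1849] [ 0.611 -0.196  0.171] [ 0.655 -0.15   0.195]
((634.050048828125, -173.5707244873047), (41.806819915771484, 43.82257080078125), 80.83103942871094)
plane [ 0.30842198 -0.04892467 -0.01879501]
top short 170 [154.41764706 254.38823529] [0.6246 0.2197 0.1853] [0.603 0.198 0.171] [0.645 0.24  0.196]
((624.4490966796875, 219.5415496826172), (42.023948669433594, 41.258968353271484), 1.8810759782791138)
plane [ 0.34937789 -0.00098302 -0.03272254]
  roller -1 [ 0.677 -0.252  0.164] 0.66
  roller -1 [ 0.55  -0.233  0.134] 0.51
  roller -1 [ 0.596 -0.235  0.145] 0.44
  roller -1 [ 0.633 -0.244  0.153] 0.43
  roller 1 [0.597 0.16  0.144] 0.58
-1 1481 ((616.2936401367188, -235.02413940429688), (89.01190948486328, 263.59759521484375), 89.7264175415039)
1 1170 ((621.0510864257812, 174.330322265625), (258.36541748046875, 70.08089447021484), 1.2705243825912476)
```

```bash
python3 - <<'E'
import cv2,numpy as np
a=cv2.imread("pics/scenec.png");b=cv2.imread("pics/topc.png");c=np.hstack([a,b]);cv2.imwrite("pics/c.png",cv2.resize(c,(800,428)))
E
```

```text
(no output)
```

View pics/c.png

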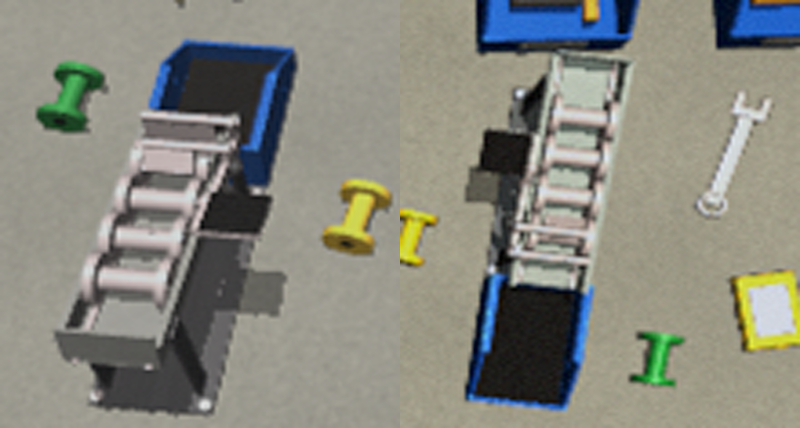

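The crop shows the black pad at top (373,150), on the +y side of the wide lane with four rollers. It measures about 42 x 44 mm at z 0.185, with a slope of 0.31. All of that matches long_pad, and lane yaw is about -0.155. I'll press with the gripper shut.

```bash
cat > go.py <<'E'
import sys; from cell import r; import numpy as np
from scipy.spatial.transform import Rotation as R
s=r.get_state(); p=np.array(s["position"]);Q=R.from_rotvec(s["tool_rot"])
T=np.array([float(v) for v in sys.argv[1:4]])
yaw=-0.155+np.pi/2
G=R.from_matrix(np.array([[np.cos(yaw),np.sin(yaw),0],[np.sin(yaw),-np.cos(yaw),0],[0,0,-1]]))
print("t",s["clock"],"pos",p.round(4),"j",np.round(s["joint_pos"],2),"F",np.round(s["ft_force"],2),"w",round(s["width"],4))
print("slide",Q.inv().apply(T-p).round(4),"rot",(Q.inv()*G).as_rotvec().round(4))
E
python3 go.py .149 -.504 .30; python3 go.py .633 -.172 .30
```

```text
t 1.2 pos [ 0.1485 -0.5036  0.2483] j [-1.42  0.29 -0.15  1.13 -0.    1.43] F [ 0.3  -0.36 -0.33] w 0.0857
slide [ 0.0004  0.0006 -0.0517] rot [-0.    -0.    -1.129]
t 1.2 pos [ 0.1485 -0.5036  0.2483] j [-1.42  0.29 -0.15  1.13 -0.    1.43] F [ 0.3  -0.36 -0.33] w 0.0857
slide [ 0.5585 -0.181  -0.0517] rot [-0.    -0.    -1.129]
```

Request:
send_rows(
  rot=[
    [0,0,-0.05],
    [0,0,-0.15],
    [0,0,-0.25],
    [0,0,-0.35],
    [0,0,-0.45],
  ],
  slide=[
    [0,0,-0.03],
    [0.02,-0.006,-0.052],
    [0.05,-0.016,-0.052],
    [0.085,-0.027,-0.052],
    [0.12,-0.039,-0.052],
  ],
  grip=[-1,-1,-1,-1,-1],
  grip_force=40,
)

```text
clock: 1.62
position: [0.2534, -0.4318, 0.3007]
tool_rot: [2.928, 1.136, 0.0]
ft_force: [0.8, -0.7, -0.4]
width: 0.0257
```

```bash
python3 go.py .633 -.172 .30
```

```text
t 1.6167 pos [ 0.2534 -0.4318  0.3007] j [-1.19  0.22 -0.11  1.24  0.    1.22] F [ 0.75 -0.69 -0.38] w 0.0257
slide [0.4555 0.0642 0.0006] rot [ 0.0009  0.0007 -0.6756]
```

Request:
send_rows(
  rot=[
    [0,0,-0.08],
    [0,0,-0.16],
    [0,0,-0.24],
    [0,0,-0.32],
    [0,0,-0.4],
  ],
  slide=[
    [0.04,0.006,0],
    [0.08,0.012,0],
    [0.12,0.017,0],
    [0.16,0.023,0],
    [0.2,0.028,0],
  ],
  grip=[-1,-1,-1,-1,-1],
)

```text
clock: 2.03
position: [0.4214, -0.3162, 0.3008]
tool_rot: [2.64, 1.7, -0.0]
ft_force: [0.3, -0.7, -0.4]
width: -0.0
```

```bash
python3 go.py .633 -.172 .30
```

```text
t 2.0333 pos [ 0.4214 -0.3162  0.3008] j [-0.78  0.27 -0.04  1.26 -0.    1.22] F [ 0.26 -0.72 -0.44] w -0.0
slide [0.2188 0.1329 0.0008] rot [ 0.0012  0.0011 -0.2717]
```

Request:
send_rows(
  rot=[
    [0,0,-0.06],
    [0,0,-0.12],
    [0,0,-0.18],
    [0,0,-0.24],
    [0,0,-0.272],
  ],
  slide=[
    [0.033,0.02,0],
    [0.066,0.04,0],
    [0.1,0.06,0],
    [0.132,0.08,0],
    [0.165,0.1,0],
  ],
  grip=[-1,-1,-1,-1,-1],
)

```text
clock: 2.45
position: [0.5822, -0.2059, 0.3009]
tool_rot: [2.381, 2.046, -0.0]
ft_force: [0.1, -0.6, 0.4]
width: 0.0001
```

```bash
python3 go.py .633 -.172 .30
```

```text
t 2.45 pos [ 0.5822 -0.2059  0.3009] j [-0.46  0.45  0.23  1.34 -0.    1.26] F [ 0.11 -0.56  0.44] w 0.0001
slide [0.0412 0.0451 0.0009] rot [0.0013 0.0014 0.0039]
```

Request:
send_rows(
  rot=[
    [0,0,0.004],
    [0,0,0.004],
    [0,0,0.004],
    [0,0,0.004],
    [0,0,0.004],
  ],
  slide=[
    [0.018,0.02,0],
    [0.036,0.04,0.01],
    [0.041,0.045,0.03],
    [0.041,0.045,0.05],
    [0.041,0.045,0.06],
  ],
  grip=[-1,-1,-1,-1,-1],
)

```text
clock: 2.87
position: [0.6325, -0.1712, 0.238]
tool_rot: [-2.385, -2.044, 0.003]
ft_force: [-0.4, 1.5, -0.5]
width: 0.0
```

```bash
python3 go.py .633 -.172 .21; python3 - <<'E'
from cell import viewer
import cv2,numpy as np
L=[]
for n in("scene","top"):
    c=viewer.camera(n); x0,y0=(195,155) if n=="scene" else (335,100)
    L.append(cv2.resize(c["img"][y0:y0+140,x0:x0+110,::-1],(400,510),interpolation=cv2.INTER_CUBIC))
cv2.imwrite("pics/a1.png",np.hstack(L))
E
```

```text
t 2.8667 pos [ 0.6325 -0.1712  0.238 ] j [-0.38  0.55  0.23  1.25 -0.    1.35] F [-0.41  1.46 -0.51] w 0.0
slide [-0.0006  0.0007  0.028 ] rot [-0.0019  0.0008  0.0012]
```

View pics/a1.png

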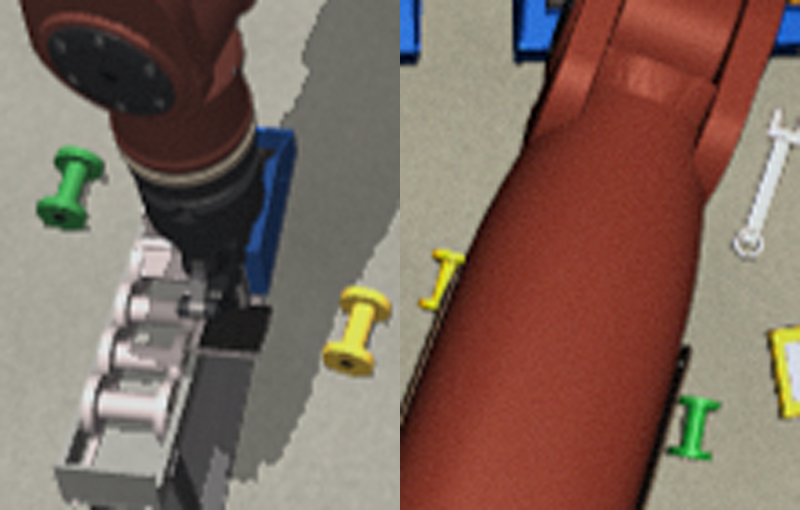

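The tip hangs over the pad at scene crop (240,300). A grey part shows at crop (205,300), so I'll check its height by depth before going down.

```bash
python3 - <<'E'
from cell import viewer
from h import *
c=viewer.camera("scene"); W=world(c)
for v in range(226,252,2):
    print(v,[ (u,*(W[v,u]*1000).round().astype(int)) for u in range(246,268,4)])
E
```

```text
226 [(246, np.int64(670), np.int64(-183), np.int64(338)), (250, np.int64(670), np.int64(-174), np.int64(338)), (254, np.int64(667), np.int64(-166), np.int64(332)), (258, np.int64(652), np.int64(-161), np.int64(305)), (262, np.int64(631), np.int64(-157), np.int64(267)), (266, np.int64(514), np.int64(-173), np.int64(63))]
228 [(246, np.int64(673), np.int64(-183), np.int64(334)), (250, np.int64(671), np.int64(-175), np.int64(330)), (254, np.int64(671), np.int64(-166), np.int64(329)), (258, np.int64(651), np.int64(-162), np.int64(294)), (262, np.int64(511), np.int64(-187), np.int64(48)), (266, np.int64(514), np.int64(-174), np.int64(52))]
230 [(246, np.int64(674), np.int64(-184), np.int64(327)), (250, np.int64(672), np.int64(-176), np.int64(323)), (254, np.int64(669), np.int64(-168), np.int64(317)), (258, np.int64(651), np.int64(-164), np.int64(283)), (262, np.int64(630), np.int64(-159), np.int64(246)), (266, np.int64(509), np.int64(-177), np.int64(31))]
232 [(246, np.int64(565), np.int64(-221), np.int64(124)), (250, np.int64(677), np.int64(-176), np.int64(323)), (254, np.int64(650), np.
[... 2389 characters left out ...]
, (266, np.int64(644), np.int64(-156), np.int64(185))]
248 [(246, np.int64(632), np.int64(-212), np.int64(157)), (250, np.int64(649), np.int64(-197), np.int64(188)), (254, np.int64(649), np.int64(-186), np.int64(188)), (258, np.int64(649), np.int64(-176), np.int64(187)), (262, np.int64(649), np.int64(-166), np.int64(185)), (266, np.int64(650), np.int64(-156), np.int64(186))]
250 [(246, np.int64(635), np.int64(-213), np.int64(152)), (250, np.int64(655), np.int64(-196), np.int64(189)), (254, np.int64(656), np.int64(-186), np.int64(190)), (258, np.int64(657), np.int64(-175), np.int64(191)), (262, np.int64(657), np.int64(-165), np.int64(190)), (266, np.int64(658), np.int64(-155), np.int64(191))]
```

That part is gripper body at z of about 0.30, well clear. The tip is over the pad, so I'm going down.

Request:
send_rows(
  rot=[
    [0,0,0],
    [0,0,0],
    [0,0,0],
    [0,0,0],
    [0,0,0],
  ],
  slide=[
    [0,0,0.01],
    [0,0,0.02],
    [0,0.001,0.03],
    [0,0.003,0.04],
    [0,0.005,0.048],
  ],
  grip=[-1,-1,-1,-1,-1],
)

```text
clock: 3.43
position: [0.6379, -0.1736, 0.1922]
tool_rot: [2.386, 2.041, -0.0]
ft_force: [2.9, 0.5, 5.8]
width: 0.0001
```

```bash
python3 go.py .649 -.175 .15
```

```text
t 3.4333 pos [ 0.6379 -0.1736  0.1922] j [-0.38  0.58  0.16  1.14 -0.    1.35] F [2.94 0.49 5.8 ] w 0.0001
slide [0.0004 0.0111 0.0422] rot [ 0.0015  0.0014 -0.0008]
```

Contact force is 5.8 N, as the spring should give. Pressing on.

Request:
send_rows(
  rot=[
    [0,0,0],
    [0,0,0],
    [0,0,0],
    [0,0,0],
    [0,0,0],
  ],
  slide=[
    [0,0.003,0.009],
    [0,0.005,0.018],
    [0,0.008,0.026],
    [0,0.01,0.033],
    [0,0.01,0.035],
  ],
  grip=[-1,-1,-1,-1,-1],
)

```text
clock: 3.85
position: [0.6481, -0.1753, 0.1563]
tool_rot: [2.386, 2.041, -0.0]
ft_force: [-0.7, 0.9, 8.4]
width: -0.0003
```

```bash
python3 go.py .649 -.175 .15
```

```text
t 3.85 pos [ 0.6481 -0.1753  0.1563] j [-0.37  0.63  0.14  1.08 -0.    1.35] F [-0.7   0.9   8.44] w -0.0003
slide [0.0004 0.0008 0.0063] rot [ 0.0014  0.0014 -0.0008]
```

Not at the stop yet. A few mm further, in small steps.

Request:
send_rows(
  rot=[
    [0,0,0],
    [0,0,0],
    [0,0,0],
    [0,0,0],
    [0,0,0],
  ],
  slide=[
    [0,0,0.001],
    [0,0,0.002],
    [0,0,0.003],
    [0,0,0.004],
    [0,0,0.004],
  ],
  grip=[-1,-1,-1,-1,-1],
)

```text
clock: 4.27
position: [0.6484, -0.1753, 0.1538]
tool_rot: [2.385, 2.04, 0.001]
ft_force: [-5.0, 1.6, 16.8]
width: 0.0001
```

```bash
cat > look.py <<'E'
import sys; from cell import viewer
from h import *
c=viewer.camera("scene"); W=world(c)
cv2.imwrite(f"pics/{sys.argv[1]}.png",cv2.resize(c["img"][155:295,185:295,::-1],(560,580),interpolation=cv2.INTER_CUBIC))
for l in("long_1",):
    for d in viewer.place_of(l,c): print(l,np.round(d["at"],3),round(d["conf"],2))
E
python3 look.py b1; python3 go.py .649 -.175 .15
```

```text
long_1 [ 0.669 -0.246  0.146] 0.74
long_1 [ 0.407 -0.346  0.022] 0.53
long_1 [ 0.582 -0.235  0.13 ] 0.5
long_1 [ 0.564 -0.099  0.02 ] 0.5
long_1 [ 0.626 -0.244  0.14 ] 0.48
long_1 [ 0.405 -0.207  0.03 ] 0.44
t 4.3667 pos [ 0.6484 -0.1753  0.1538] j [-0.37  0.63  0.13  1.07 -0.    1.35] F [-4.4   1.36 16.73] w -0.0003
slide [0.0004 0.0006 0.0038] rot [ 0.0027  0.0018 -0.0007]
```

View pics/b1.png

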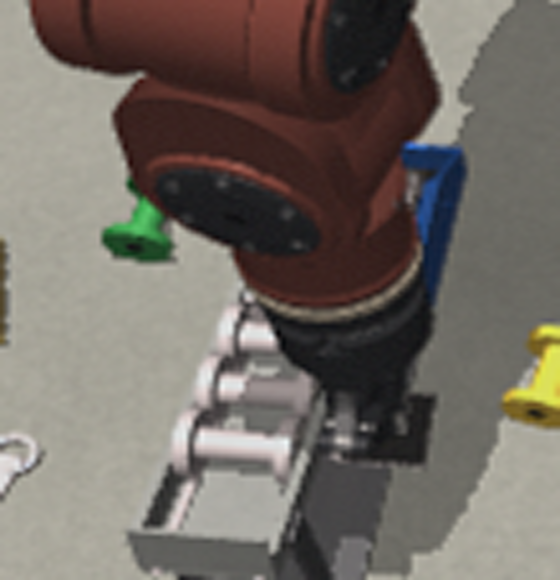

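At the stop (16.7 N). Three rollers are left in the lane, and a roller is detected in the bin at (0.405,-0.207,0.030). I'll hold briefly, then let up.

Request:
send_rows(
  rot=[
    [0,0,0],
    [0,0,0],
    [0,0,0],
    [0,0,0],
    [0,0,0],
  ],
  slide=[
    [0,0,0],
    [0,0,0],
    [0,0,0],
    [0,0,0],
    [0,0,0],
  ],
  grip=[-1,-1,-1,-1,-1],
)

```text
clock: 4.78
position: [0.6488, -0.1754, 0.1543]
tool_rot: [2.384, 2.039, 0.001]
ft_force: [-0.5, -0.2, 7.4]
width: 0.0001
```

Request:
send_rows(
  rot=[
    [0,0,0],
    [0,0,0],
    [0,0,0],
    [0,0,0],
    [0,0,0],
  ],
  slide=[
    [0,0,-0.015],
    [0,-0.003,-0.03],
    [0,-0.008,-0.045],
    [0,-0.013,-0.06],
    [0,-0.016,-0.075],
  ],
  grip=[-1,-1,-1,-1,-1],
)

```text
clock: 5.2
position: [0.6322, -0.1726, 0.2291]
tool_rot: [2.385, 2.04, 0.001]
ft_force: [0.7, -0.1, -0.5]
width: 0.0003
```

Request:
send_rows(
  rot=[
    [0,0,0],
    [0,0,0],
    [0,0,0],
    [0,0,0],
    [0,0,0],
  ],
  slide=[
    [0,0,0],
    [0,0,0],
    [0,0,0],
    [0,0,0],
    [0,0,0],
  ],
  grip=[-1,-1,-1,-1,-1],
)

```text
clock: 5.62
position: [0.6319, -0.1725, 0.2279]
tool_rot: [2.386, 2.041, -0.001]
ft_force: [-0.3, -1.0, -1.4]
width: 0.0
```

Request:
send_rows(
  rot=[
    [0,0,0],
    [0,0,0],
    [0,0,0],
    [0,0,0],
    [0,0,0],
  ],
  slide=[
    [0,0,0],
    [0,0,0],
    [0,0,0],
    [0,0,0],
    [0,0,0],
  ],
  grip=[-1,-1,-1,-1,-1],
)

```text
clock: 6.03
position: [0.6319, -0.1725, 0.2279]
tool_rot: [2.386, 2.041, -0.001]
ft_force: [-0.0, 0.1, -0.4]
width: -0.0002
```

Request:
send_rows(
  rot=[
    [0,0,0],
    [0,0,0],
    [0,0,0],
    [0,0,0],
    [0,0,0],
  ],
  slide=[
    [0,0,0],
    [0,0,0],
    [0,0,0],
    [0,0,0],
    [0,0,0],
  ],
  grip=[-1,-1,-1,-1,-1],
)

```text
clock: 6.45
position: [0.6319, -0.1725, 0.2279]
tool_rot: [2.386, 2.041, -0.001]
ft_force: [0.6, -0.0, -0.1]
width: -0.0002
```

```bash
python3 look.py b2; python3 go.py .633 -.172 .238
```

```text
long_1 [ 0.404 -0.345  0.025] 0.78
long_1 [ 0.659 -0.022  0.   ] 0.71
long_1 [ 0.563 -0.099  0.024] 0.65
long_1 [ 0.554 -0.23   0.124] 0.61
long_1 [ 0.595 -0.24   0.136] 0.59
long_1 [ 0.637 -0.243  0.14 ] 0.59
long_1 [ 0.382 -0.202  0.03 ] 0.53
t 6.55 pos [ 0.6319 -0.1725  0.2279] j [-0.38  0.55  0.2   1.22 -0.    1.35] F [-0.43  0.15  0.42] w -0.0
slide [ 0.0006  0.001  -0.0101] rot [ 0.001   0.0015 -0.0007]
```

View pics/b2.png

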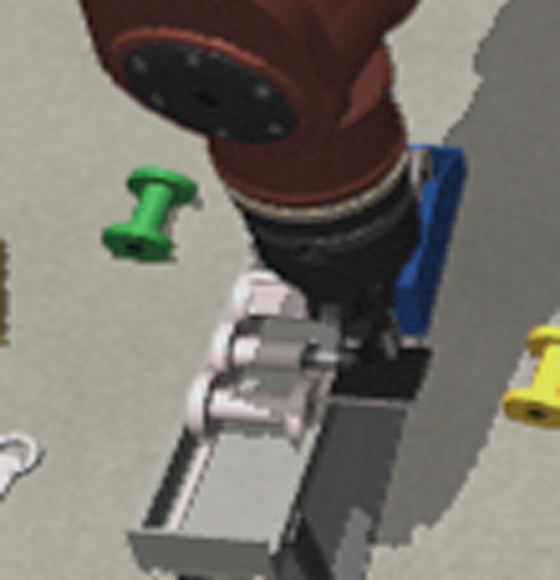

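The first roller is in the bin at (0.382,-0.202,0.030). The other three have moved to the gate (0.554, 0.595, 0.637) and the pad is fully up. Second press.

Request:
send_rows(
  rot=[
    [0,0,0],
    [0,0,0],
    [0,0,0],
    [0,0,0],
    [0,0,0],
  ],
  slide=[
    [0,0,0.01],
    [0,0,0.02],
    [0,0.002,0.028],
    [0,0.004,0.034],
    [0,0.006,0.038],
  ],
  grip=[-1,-1,-1,-1,-1],
)

```text
clock: 6.97
position: [0.6382, -0.1735, 0.1892]
tool_rot: [2.386, 2.041, -0.0]
ft_force: [-0.1, 0.6, 5.1]
width: 0.0003
```

Request:
send_rows(
  rot=[
    [0,0,0],
    [0,0,0],
    [0,0,0],
    [0,0,0],
    [0,0,0],
  ],
  slide=[
    [0,0.003,0.009],
    [0,0.005,0.018],
    [0,0.008,0.026],
    [0,0.01,0.033],
    [0,0.0105,0.035],
  ],
  grip=[-1,-1,-1,-1,-1],
)

```text
clock: 7.38
position: [0.6484, -0.1752, 0.1536]
tool_rot: [2.387, 2.041, -0.002]
ft_force: [-7.5, 1.9, 21.3]
width: -0.0003
```

Request:
send_rows(
  rot=[
    [0,0,0],
    [0,0,0],
    [0,0,0],
    [0,0,0],
    [0,0,0],
  ],
  slide=[
    [0,0,0.001],
    [0,0,0.002],
    [0,0,0.003],
    [0,0,0.004],
    [0,0,0.004],
  ],
  grip=[-1,-1,-1,-1,-1],
)

```text
clock: 7.8
position: [0.6489, -0.1753, 0.153]
tool_rot: [2.385, 2.04, 0.0]
ft_force: [-8.4, 2.4, 28.7]
width: 0.0002
```

```bash
python3 look.py b3; python3 go.py .649 -.175 .154
```

```text
long_1 [ 0.624 -0.237  0.137] 0.82
long_1 [ 0.562 -0.101  0.023] 0.65
long_1 [ 0.383 -0.203  0.03 ] 0.61
long_1 [ 0.403 -0.345  0.023] 0.52
long_1 [ 0.584 -0.239  0.133] 0.4
t 7.9 pos [ 0.6489 -0.1753  0.153 ] j [-0.37  0.63  0.13  1.07 -0.    1.35] F [-8.65  2.83 29.44] w 0.0004
slide [ 0.0003  0.     -0.001 ] rot [ 0.003   0.0024 -0.0006]
```

Two rollers remain in the lane, and the second has gone. Hold, then let up and retreat.

Request:
send_rows(
  rot=[
    [0,0,0],
    [0,0,0],
    [0,0,0],
    [0,0,0],
    [0,0,0],
  ],
  slide=[
    [0,0,0],
    [0,0,0],
    [0,0,0],
    [0,0,0],
    [0,0,0],
  ],
  grip=[-1,-1,-1,-1,-1],
)

```text
clock: 8.32
position: [0.6495, -0.1755, 0.1537]
tool_rot: [2.384, 2.039, 0.001]
ft_force: [-0.6, 0.5, 8.3]
width: -0.0001
```

Request:
send_rows(
  rot=[
    [0,0,0],
    [0,0,0],
    [0,0,0],
    [0,0,0],
    [0,0,0],
  ],
  slide=[
    [0,0,-0.015],
    [0,-0.003,-0.03],
    [0,-0.008,-0.045],
    [0,-0.013,-0.06],
    [0,-0.016,-0.08],
  ],
  grip=[-1,-1,-1,-1,-1],
)

```text
clock: 8.73
position: [0.6322, -0.1724, 0.2327]
tool_rot: [2.386, 2.041, -0.001]
ft_force: [-0.1, -0.0, -1.5]
width: 0.0002
```

Request:
send_rows(
  rot=[
    [0,0,0],
    [0,0,0],
    [0,0,0],
    [0,0,0],
    [0,0,0],
  ],
  slide=[
    [0,0,-0.03],
    [0,0,-0.06],
    [0.03,-0.01,-0.07],
    [0.06,-0.03,-0.07],
    [0.09,-0.05,-0.07],
  ],
  grip=[-1,-1,-1,-1,-1],
)

```text
clock: 9.15
position: [0.5966, -0.075, 0.3023]
tool_rot: [2.387, 2.039, -0.001]
ft_force: [0.9, 0.7, -0.3]
width: -0.0
```

Request:
send_rows(
  rot=[
    [0,0,0],
    [0,0,0],
    [0,0,0],
    [0,0,0],
    [0,0,0],
  ],
  slide=[
    [0.03,0,0],
    [0.06,0,0],
    [0.09,0,0],
    [0.12,0,0],
    [0.15,0,0],
  ],
  grip=[-1,-1,-1,-1,-1],
)

```text
clock: 9.57
position: [0.6198, 0.0746, 0.3014]
tool_rot: [2.387, 2.039, -0.003]
ft_force: [-0.5, 0.6, -0.4]
width: 0.0002
```

Request:
send_rows(
  rot=[
    [0,0,0],
    [0,0,0],
    [0,0,0],
    [0,0,0],
    [0,0,0],
  ],
  slide=[
    [0,0,0],
    [0,0,0],
    [0,0,0],
    [0,0,0],
    [0,0,0],
  ],
  grip=[-1,-1,-1,-1,-1],
)

```text
clock: 9.98
position: [0.6197, 0.0734, 0.3012]
tool_rot: [2.389, 2.038, -0.003]
ft_force: [-0.4, -0.7, -0.5]
width: -0.0001
```

```bash
python3 look.py b4; python3 go.py .649 -.175 .154; python3 - <<'E'
from cell import viewer
from h import *
c=viewer.camera("top");cv2.imwrite("pics/top4.png",c["img"][:,:,::-1])
for l in("long_1","long_pad","long_bin","long_front","short_pad"):
    for d in viewer.place_of(l,c): print(l,np.round(d["at"],3),round(d["conf"],2))
E
```

```text
long_1 [ 0.594 -0.232  0.135] 0.71
long_1 [ 0.378 -0.206  0.032] 0.7
long_1 [ 0.562 -0.1    0.021] 0.67
long_1 [ 0.424 -0.21   0.026] 0.63
long_1 [ 0.259 -0.238  0.024] 0.62
long_1 [ 0.554 -0.232  0.127] 0.54
long_1 [ 0.407 -0.344  0.024] 0.54
t 10.0833 pos [0.6198 0.0736 0.3014] j [ 0.    0.47  0.25  1.35 -0.    1.73] F [ 0.09 -0.35 -0.79] w -0.0002
slide [-0.2405  0.068   0.148 ] rot [ 0.0004  0.0026 -0.0032]
long_1 [ 0.384 -0.202  0.03 ] 0.71
long_1 [ 0.562 -0.098  0.019] 0.66
long_1 [ 0.595 -0.238  0.132] 0.63
long_1 [ 0.411 -0.343  0.027] 0.61
long_1 [ 0.553 -0.229  0.126] 0.6
long_1 [ 0.469 -0.465 -0.004] 0.54
long_1 [ 0.256 -0.233  0.025] 0.48
long_1 [ 0.428 -0.208  0.029] 0.46
long_1 [ 0.661 -0.025  0.003] 0.46
long_pad [ 0.63  -0.172  0.185] 0.68
long_bin [ 0.432 -0.211  0.009] 0.96
long_front [ 0.551 -0.233  0.127] 0.81
short_pad [ 0.466 -0.466 -0.003] 0.54
short_pad [0.628 0.22  0.184] 0.51
```

View pics/b4.png

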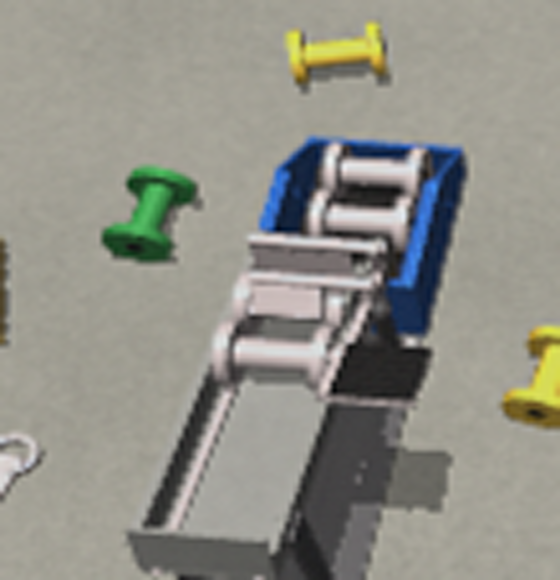

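View pics/top4.png

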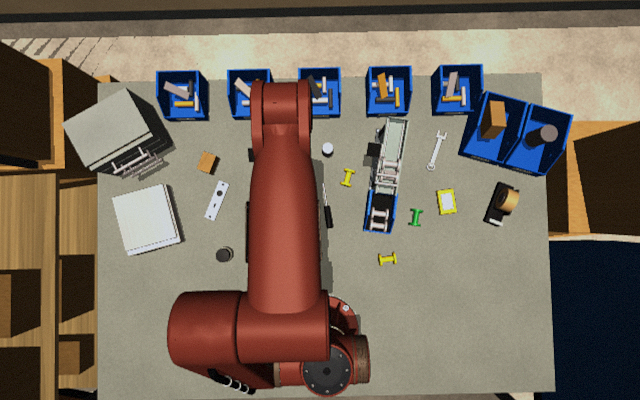

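Two rollers lie in the bin, at crop (375,170) and (360,215). The third is at the gate, within about 5 mm of long_front, with the fourth about 42 mm behind it. Pad z is 0.185, so the lever is up, and the arm is clear at z 0.30. Handing in.

```bash
python3 -c "
from cell import r
print(r.hand_in())"
```

```text
the job is handed in; nothing more can be done
None
```

I pressed the long lane's pad fully down twice with the closed gripper, letting the lever come fully up after each press. Two long rollers rolled into the blue bin, then I moved the arm clear and handed the job in at about 10 s; no verdict was reported.

**Last checks before hand-in:**
- **Bin:** the two rollers are at about x -0.05 and 0.00 m from the bin's centre, at z of about 0.03 m.
- **Lane:** the third roller is within about 5 mm of its place at the gate, and the fourth is about 42 mm behind it.
- **Levers:** both pads measure at their rest height, long 0.185 m and short 0.184 m.
- **Everything else:** in the last pictures nothing else on the table looked moved. I judged that by eye and did not measure each thing; the raised arm partly hid the short lane in the top view.

The only disagreement was a few stray detections: the oil tin was reported as a roller, and a spot by the wrench as a roller and as a short pad. I discounted them because they did not fit the given heights and places.

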